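# Slide a primed panel out over the end of the finishing board

### The job

Get the white primed panel ready for its last bare edge to be painted: push it up square against the fence at the back of the board, and along the fence until its bare end sticks out about 3 cm past the end of the board next to the paint jar (the right-hand end, seen from the robot). Only push it with the fingers, flat on the board, and never lift or tip it; leave it lying there and leave everything else on the bench where it is.

Things in the scene. Friction and masses are not known exactly. Their poses are not given: they have to be found in the camera images.
- board: Fixed finishing board: plywood bed 240 (its x) x 420 (its y) mm, flat top 60 mm above the bench. Origin: centre of its underside, on the bench; +x away from the robot (turned up to 12 degrees), +y to the left. A dark wooden fence, 22 mm wide, stands 18 mm above the bed along the whole far edge; its near face is at x = +88 mm. Both ends are open; the right-hand end is at y = -210 mm
- board_end (a point): Middle of the right-hand end edge of the board's top surface: x = 0, y = -210 mm, z = 60 mm in the board's frame
- panel: Loose white panel 110 (its x) x 160 (its y) x 5 mm, 60 to 130 g, lying skew on the board, short of the fence and of the right-hand end; slides at under 2 N. Origin: centre of its underside; +x towards the fence, +y to the left. Flush with its long side against the fence, the origin is at x = +33 mm in the board's frame. Three edges are black, the right-hand end is bare wood
- panel_end (a point): Middle of the lower edge of the panel's bare right-hand end: y = -80 mm in the panel's frame
- varnish: small amber glass jar with white cap, 36 mm across, 65 mm tall, standing on the board near its left end beside the fence; origin: centre of its underside. Not part of the job
- paint_jar: paint jar, 56 mm across, 75 mm tall, standing on the bench a little way beyond the board's right-hand end; origin: centre of its underside. Not part of the job
- cup: white cup, 72 mm across, 85 mm tall, on the bench to the right of the board; origin: centre of its underside. Not part of the job
- plane: wooden hand plane, 55 x 170 x 50 mm plus its blade, on the bench to the left of the board; origin: centre of its underside. Not part of the job
- hammer: hammer lying on the bench, near left, about 250 mm long; origin: centre of its underside. Not part of the job
- brush: paint brush lying on the bench, near right, about 200 mm long; origin: centre of its underside. Not part of the job
- slip_a: black frame slip 18 x 340 x 15 mm lying on the bench on the far side of the board; origin: centre of its underside, long side along its y. Not part of the job
Not all that is in view belongs to the job. Of the things that look like the panel, the larger one is meant.

How it is judged:
By the outcome, as a careful person would: the job done as asked, in the order asked, and still so for the second after the job is handed in, with the robot touching nothing.
It also fails if it takes over 64 s, if anything falls off the work surface, if the arm or the gripper's body presses on something with over 40 N, if the wrist force passes 120 N, or if a joint passes its speed limit or range.

### The arm

A 6-joint arm with a two-finger parallel gripper is mounted at the origin on the work surface. World frame = base frame: x ahead of the robot, y to its left, z up, the work surface at z = 0. Lengths are in m, angles in degrees, forces in N, time in s.
With the tool pointing down it reaches from about 0.225 to 0.725 m from the base axis. Payload 3.1 kg.
Tool frame: the origin (TCP) lies on the centre line of the jaws, within the pads' length; the fingertips stand 14 mm ahead of it and the grasp point (between the pads) lies 5 mm behind it; z points along the fingers, y is the direction in which the jaws open and shut (so a half turn about z gives the same grasp; the last joint's range is limited). The gripper opens to 85 mm and grips with 20 to 120 N. Pads are 22 mm wide; open, the fingers measure 114 mm over their backs; the gripper's body (76 mm by 85 mm) begins 54 mm behind the grasp point. The pads swing forward as they close: fully open they stand 13 mm farther back than shut.
Start: joints at [64.641, 2.75, 5.684, 92.934, 0, 82.678], TCP at [0.163, 0.499, 0.245] pointing down, gripper open.
Joint ranges: [-166.93, 166.93], [-56.73, 111.36], [-69.38, 81.34], [-121.58, 131.49], [-85.45, 84.26], [-180, 180]. Speed limits (degrees/s): [159.86, 159.86, 180, 180, 180, 180].

### API

Orientations are given as [roll, pitch, yaw] about the fixed x, y, z axes, in that order (R = Rz(yaw) Ry(pitch) Rx(roll)).
In Python, from plant import bot gives the robot as it stands.
- The arm moves only by the shell command python3 -m inch 'ROWS' [FORCE]. ROWS is JSON, a list of rows, each an object with "slide": the shift along the tool's x, y, z in mm, a list of three; "twist": the turn, a rotation vector about the tool's x, y, z in rad, a list of three; "jaw": the gripper command: -1 is shut, 1 is fully open, values between are in proportion. In form: [{"slide": [x, y, z], "twist": [wx, wy, wz], "jaw": jaw}, ...]. A call has 1 to 8 rows; each row shifts and turns the commanded pose from where the row before left it, along the tool's axes as they then stand; what a row does not reach is not made up. A row lasts 1/10 s, in which the tool goes at most 50 mm and 8.59 degrees, less where a joint would pass 70% of its speed; a pose out of reach is approached as far as the arm can. A call is refused whole if a number of a shift passes 50 or a number of a turn 0.15, either way. A call with a gripper value outside its range is refused whole. The fingers move at their own pace and stop on an object; FORCE is the grip in N (left out, the last holds). Time passes only in rows, so rows that do not move let the fingers close. It gives the time, the measured TCP pose, the force and the opening at its end, in the units of the state.
- bot.read_state(): the state, without advancing time (a new reading comes with each control period).
- bot.get_image(name): name is "scene" or "side" or "wrist"; returns the picture (480x640x3 uint8, red, green, blue); there is no depth.
- bot.get_calibration(name): a dict with "K" (3x3 intrinsics, pixels), "extrinsics" (4x4, takes a point from camera to world coordinates). Camera axes: x right, y up, looking along -z (the intrinsics and any distortion apply to the point x, -y, -z); pixel columns grow to the right and rows downward; lengths in m; the calibration is good to about 2 mm. A picture is of the moment at which its call begins: read the wrist's pose just before it. get_calibration takes no time and is no camera call; for the wrist camera it gives the pose at the moment of the call.
- bot.finish_job(): hands the job in, once; it reports no verdict.
The state is a dict: "time_s": time; "joint_positions": joint angles; "dq": joint speeds; "joint_efforts": joint torques, N m; "ee_pos": TCP position; "tcp_rot": TCP orientation; "wrist_force": force on the tool from outside, world axes, zero at the start; "wrist_torque": the same for the moment, N m; "finger_gap": opening from 0.0 (shut) to 1.0 (fully open).
Only numpy, scipy, OpenCV 4.12 (cv2) and the standard library are available. Lean on these libraries where they do the work, as an engineer would, in place of code of your own. Each camera call takes 0.05 s, during which the arm holds its last target. There are 200 camera calls.

## Working session

There is one attempt and no reset: what is moved stays moved. The work goes in short steps, Python scripts to look and compute and a shell command to move; the robot and the scene stay as the last step left them, time stands still between calls to the robot, and variables do not carry over. Pictures are saved under pics/ and viewed, about 8 in all and at most 12, crops included, and the job is handed in when it is done.

```bash
mkdir -p pics; python3 - <<'E'
from plant import bot
import cv2,json
for n in("scene","side"):
    cv2.imwrite(f"pics/{n}0.png",bot.get_image(n)[:,:,::-1])
    c=bot.get_calibration(n);print(n,{k:(v.tolist() if hasattr(v,'tolist') else v) for k,v in c.items()})
s=bot.read_state();print(s)
E
ls
```

```text
scene {'K': [[621.7822461773593, 0.0, 324.02113720044485], [0.0, 621.7822461773593, 250.4026496752523], [0.0, 0.0, 1.0]], 'extrinsics': [[-0.863509589068367, -0.36173113015570585, 0.3514281990154689, 1.0117528243899274], [0.5043281699767683, -0.616484212291182, 0.6046489171110829, 0.9004296618629519], [-0.00207039968705561, 0.6993552784329272, 0.7147712277177497, 1.1514638784059006], [0.0, 0.0, 0.0, 1.0]]}
side {'K': [[564.5220826098949, 0.0, 323.4939229314832], [0.0, 564.5220826098949, 234.630152554287], [0.0, 0.0, 1.0]], 'extrinsics': [[0.7415671213921965, 0.4066762963654088, -0.5335659232415477, -0.2964081150003885], [-0.6708617424491272, 0.45516678287127393, -0.5854636814429527, -0.8526093478724825], [0.004767283105918872, 0.7921095819046305, 0.6103602897196535, 0.9760437197433656], [0.0, 0.0, 0.0, 1.0]]}
{'time_s': 0.1, 'joint_positions': array([ 6.46417457e+01,  2.78810920e+00,  5.59925081e+00,  9.29342990e+01,
       -1.77413586e-04,  8.26796916e+01]), 'dq': array([-0.00947543, -0.10664287,  0.12457854,  0.01110449,  0.09238594,
       -0.06373509]), 'joint_efforts': array([ 2.47482807e-03, -3.39849150e+01,  3.20936787e+01,  1.57327851e-02,
       -8.86395674e-05,  2.39014014e-06]), 'ee_pos': array([0.16232777, 0.49871051, 0.24422738]), 'tcp_rot': array([-1.79877824e+02, -1.55162647e-02,  1.61962038e+02]), 'wrist_force': array([ 0.59592043, -0.06809639, -0.13439123]), 'wrist_torque': array([-0.03568391,  0.03569784,  0.00905319]), 'finger_gap': 1.0021101636962433}
pics
```

View pics/scene0.png

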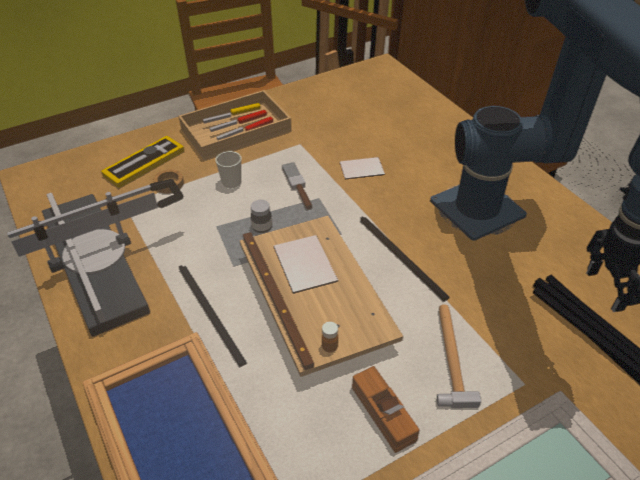

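View pics/side0.png

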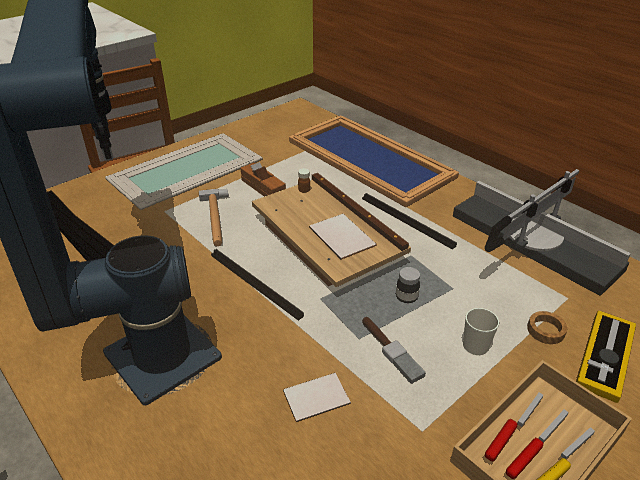

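The scene view shows two white plates. One lies on the board at (305,263) in scene and (342,236) in side. The other lies on the bench at (362,168) in scene and (317,396) in side. The one on the board looks larger and fits the description. I'll confirm this and measure it in an enlarged crop.

```bash
python3 - <<'E'
import cv2,numpy as np
a=cv2.imread("pics/scene0.png")[190:380,220:420]; b=cv2.imread("pics/side0.png")[160:310,240:440]
a=cv2.resize(a,None,fx=3,fy=3,interpolation=cv2.INTER_CUBIC); cv2.imwrite("pics/a.png",a)
b=cv2.resize(b,None,fx=4,fy=4,interpolation=cv2.INTER_CUBIC); cv2.imwrite("pics/b.png",b)
E
```

```text
(no output)
```

View pics/a.png

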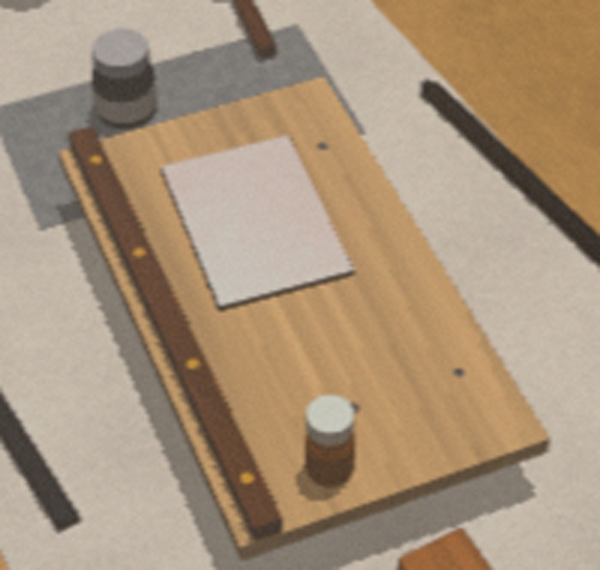

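View pics/b.png

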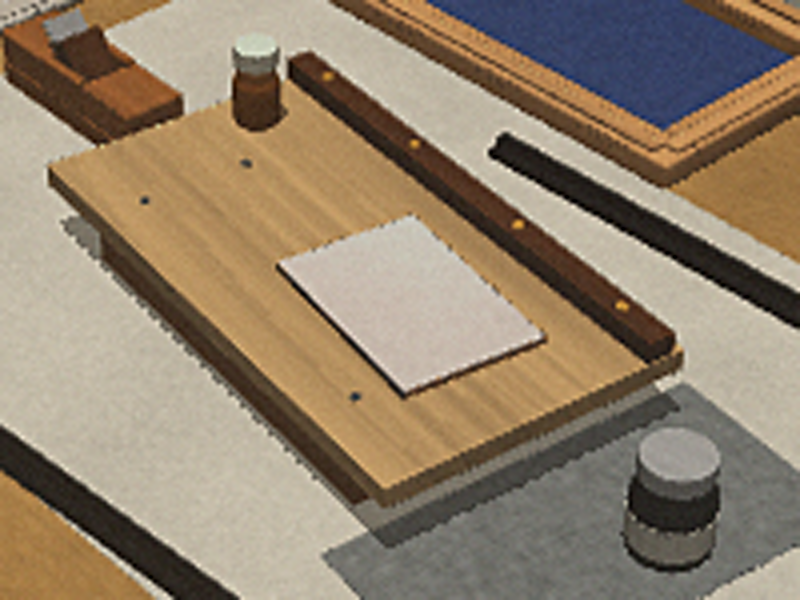

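Crops:
- **Panel:** in a.png its corners are at (162,168), (290,137), (352,270) and (218,302). In b.png they are at (278,265), (413,214), (546,337) and (405,392).
- **Paint jar:** it stands beyond the right end, at (123,75) in a.png.
- **Varnish:** at (330,440) in a.png.

The plate on the board is the candidate, and I'll check both sizes numerically.

```bash
cat > h.py <<'E'
import numpy as np
from plant import bot
def pt(n,px,z,c=None):
    c=c or bot.get_calibration(n);K=np.array(c['K']);E=np.array(c['extrinsics'])
    d=np.linalg.inv(K)@[px[0],px[1],1];d=E[:3,:3]@(d*[1,-1,-1]);o=E[:3,3]
    return (o+d*(z-o[2])/d[2])
def fit(loc,w):  # 2D rigid
    loc=np.array(loc);w=np.array(w)[:,:2];a=loc-loc.mean(0);b=w-w.mean(0)
    th=np.arctan2((a[:,0]*b[:,1]-a[:,1]*b[:,0]).sum(),(a*b).sum())
    R=np.array([[np.cos(th),-np.sin(th)],[np.sin(th),np.cos(th)]]);t=w.mean(0)-R@loc.mean(0)
    return t,np.degrees(th),R,(np.linalg.norm((loc@R.T+t)-w,axis=1)*1000).round(1)
E
python3 - <<'E'
from h import *
A=lambda x,y:(x/3+220-.33,y/3+190-.33)
B=lambda x,y:(x/4+240-.38,y/4+160-.38)
b1=[pt("scene",A(*p),.06) for p in[(62,152),(323,79),(548,440),(242,549)]]
b2=[pt("side",B(*p),.06) for p in[(683,352),(385,495),(48,172)]]
bl=[(.12,-.21),(-.12,-.21),(-.12,.21),(.12,.21)]
p1=[pt("scene",A(*p),.065) for p in[(162,168),(290,137),(352,270),(218,302)]]
p2=[pt("side",B(*p),.065) for p in[(546,337),(405,392),(278,265),(413,214)]]
pl=[(.055,-.08),(-.055,-.08),(-.055,.08),(.055,.08)]
for n,l,w in(("b1",bl,b1),("b2",bl[:3],b2),("b",bl+bl[:3],b1+b2),("p1",pl,p1),("p2",pl,p2),("p",pl+pl,p1+p2)):
    t,th,R,r=fit(l,w);print(n,t.round(4),round(th,2),r)
    if n=="b":tb,Rb=t,R
pc=t;print("panel in board",(Rb.T@(pc-tb)).round(4))
for n,q in(("jar cap sc",pt("scene",A(123,52),.075)),("jar cap side",pt("side",B(679,460),.075)),("varn sc",pt("scene",A(330,412),.125)),("varn sd",pt("side",B(256,50),.125))):print(n,q.round(3),(Rb.T@(q[:2]-tb)).round(4))
q=[pt("scene",p,.005) for p in[(341,160),(378,157),(383,173),(347,178)]]
print("other",[round(float(np.linalg.norm(q[i]-q[i-1])),3) for i in range(4)])
E
```

```text
b1 [0.5493 0.0647] -7.73 [2.5 2.7 2.2 1.6]
b2 [0.5434 0.0562] -7.19 [3.1 1.9 4.8]
b [0.5469 0.0609] -7.5 [ 4.1  6.6  5.4  3.6  3.8  4.2 10.7]
p1 [ 0.5372 -0.0087] -11.55 [2.8 2.1 1.4 3.7]
p2 [ 0.5369 -0.0107] -10.51 [1.2 1.6 2.2 0.5]
p [ 0.537  -0.0097] -11.02 [3.3 3.7 1.3 3.1 0.4 1.4 3.8 0.4]
panel in board [-0.0006 -0.0713]
jar cap sc [ 0.545 -0.23   0.075] [ 0.036  -0.2886]
jar cap side [ 0.539 -0.242  0.075] [ 0.0321 -0.3013]
varn sc [0.608 0.229 0.125] [0.0391 0.1744]
varn sd [0.603 0.221 0.125] [0.0346 0.1659]
other [0.087, 0.113, 0.078, 0.109]
```

The panel on the board measures about 110×160, and the other plate about 80×110, so the board one is meant. The paint jar's near side is about 27 mm past the goal line. I'll move above the near side of the panel and look with the wrist camera.

```bash
python3 -m inch '[{"slide":[-35,-32,0],"twist":[0,0,0],"jaw":0.4},{"slide":[-35,-32,0],"twist":[0,0,0],"jaw":0.4},{"slide":[-35,-32,0],"twist":[0,0,0],"jaw":0.4},{"slide":[-35,-32,0],"twist":[0,0,0],"jaw":0.4},{"slide":[-35,-32,0],"twist":[0,0,0],"jaw":0.4},{"slide":[-35,-32,0],"twist":[0,0,0],"jaw":0.4}]'
python3 -m inch '[{"slide":[-35,-32,0],"twist":[0,0,0],"jaw":0.4},{"slide":[-35,-32,0],"twist":[0,0,0],"jaw":0.4},{"slide":[-35,-32,0],"twist":[0,0,0],"jaw":0.4},{"slide":[-35,-32,0],"twist":[0,0,0],"jaw":0.4},{"slide":[-35,-32,0],"twist":[0,0,0],"jaw":0.4},{"slide":[-35,-32,0],"twist":[0,0,0],"jaw":0.4},{"slide":[0,0,0],"twist":[0,0,-0.09],"jaw":0.4},{"slide":[0,0,0],"twist":[0,0,-0.09],"jaw":0.4}]'
python3 -m inch '[{"slide":[0,0,0],"twist":[0,0,0],"jaw":0.4},{"slide":[0,0,0],"twist":[0,0,0],"jaw":0.4}]'
python3 - <<'E'
from h import *
import cv2,pickle
c=bot.get_calibration("wrist");pickle.dump(c,open("w1.pkl","wb"));print(np.array(c['extrinsics']).round(3))
cv2.imwrite("pics/w1.png",bot.get_image("wrist")[:,:,::-1]);print(bot.read_state()['tcp_rot'])
E
```

```text
time_s: 0.7
ee_pos: [0.3031, 0.2499, 0.2449]
tcp_rot: [-180.0, -0.0, 162.0]
wrist_force: [1.2, 0.0, -0.2]
finger_gap: 0.701
time_s: 1.5
ee_pos: [0.4431, 0.0023, 0.2443]
tcp_rot: [180.0, -0.1, 172.3]
wrist_force: [-0.6, 0.9, 0.2]
finger_gap: 0.7
time_s: 1.7
ee_pos: [0.4428, 0.0041, 0.2449]
tcp_rot: [180.0, -0.0, 172.2]
wrist_force: [0.6, -0.1, -0.3]
finger_gap: 0.699
[[ 0.136 -0.945 -0.297  0.367]
 [ 0.991  0.129  0.041  0.016]
 [-0.    -0.299  0.954  0.373]
 [ 0.     0.     0.     1.   ]]
[-1.79999485e+02 -3.13263089e-02  1.72213810e+02]
```

View pics/w1.png

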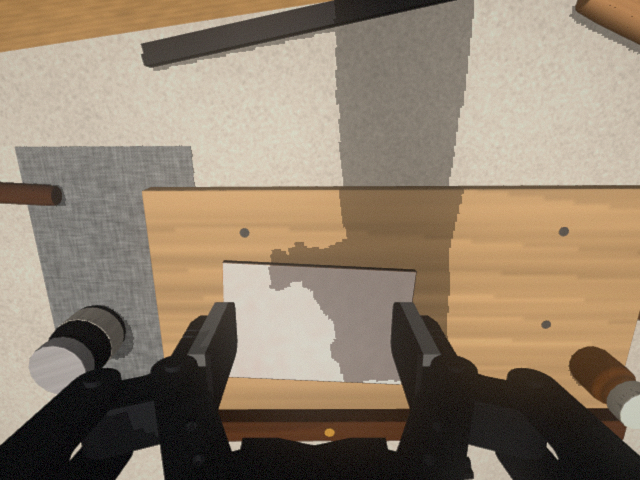

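Wrist view: board near-right corner at (144,189), its near edge along row ~187, and its right end running down through (160,330). Panel corners are at (223,262), (415,271) and (229,378), and the fence foot is at row ~409.

```bash
python3 - <<'E'
from h import *
import pickle
c=pickle.load(open("w1.pkl","rb"));P=lambda u,v,z:pt("wrist",(u,v),z,c)[:2]
nr=P(144,189,.06);ne=P(636,187,.06);re=P(158,310,.06);f=[P(219,409,.06),P(410,410,.06)]
print("nr",nr,"near edge yaw",np.degrees(np.arctan2(*(ne-nr)[::-1]))-90,"right end yaw",np.degrees(np.arctan2(*(re-nr)[::-1])),"fence yaw",np.degrees(np.arctan2(*(f[1]-f[0])[::-1]))-90)
p=[P(223,262,.065),P(415,271,.065),P(229,378,.065),]
tp,thp,_,r=fit([(-.055,-.08),(-.055,.08),(.055,-.08)],p);print("panel",tp,thp,r)
th=np.radians(-7.7);R=np.array([[np.cos(th),-np.sin(th)],[np.sin(th),np.cos(th)]])
tb=nr-R@[-.12,-.21];print("board",tb,"fence x",[R.T@(q-tb) for q in f],"panel in board",R.T@(tp-tb))
print("tcp in board",R.T@(np.array([.4428,.0041])-tb))
E
```

```text
nr [ 0.40459268 -0.123662  ] near edge yaw -7.5601359898890195 right end yaw -8.481427423462762 fence yaw -8.152112351104293
panel [ 0.54056169 -0.00380479] -9.723523686028084 [1.4 2.1 1.7]
board [0.55164776 0.06836613] fence x [array([ 0.08914982, -0.16611451]), array([0.09057207, 0.01412273])] panel in board [-0.0013162  -0.07300555]
tcp in board [-0.09925553 -0.07827075]
```

```bash
python3 -m inch '[{"slide":[0,0,40],"twist":[0,0,0],"jaw":0.4},{"slide":[0,0,40],"twist":[0,0,0],"jaw":0.4},{"slide":[0,0,40],"twist":[0,0,0],"jaw":0.4},{"slide":[0,0,40],"twist":[0,0,0],"jaw":0.4},{"slide":[0,0,0],"twist":[0,0,0],"jaw":0.4},{"slide":[0,0,0],"twist":[0,0,0],"jaw":0.4}]'
python3 -m inch '[{"slide":[0,0,3],"twist":[0,0,0],"jaw":0.4},{"slide":[0,0,3],"twist":[0,0,0],"jaw":0.4},{"slide":[0,0,0],"twist":[0,0,0],"jaw":0.4},{"slide":[0,0,0],"twist":[0,0,0],"jaw":0.4}]'
python3 - <<'E'
from h import *
import cv2
cv2.imwrite("pics/s1.png",cv2.resize(bot.get_image("side")[150:290,230:430,::-1],None,fx=4,fy=4,interpolation=cv2.INTER_CUBIC))
E
```

```text
time_s: 2.35
ee_pos: [0.4422, 0.0045, 0.0852]
tcp_rot: [180.0, -0.1, 172.3]
wrist_force: [-0.3, 0.2, 0.7]
finger_gap: 0.702
time_s: 2.75
ee_pos: [0.444, 0.0039, 0.0806]
tcp_rot: [-180.0, 0.1, 172.3]
wrist_force: [0.4, 0.6, -0.5]
finger_gap: 0.701
```

View pics/s1.png

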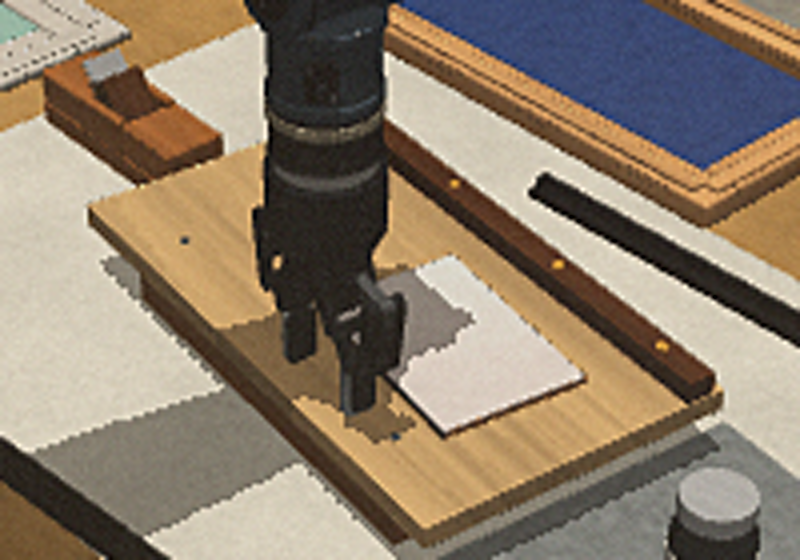

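The fingers stand on the near side of the panel, with tips at (357,410) and (297,360), clear of it and just over the bed. I'll feel for the bed in small steps.

```bash
python3 -m inch '[{"slide":[0,0,2],"twist":[0,0,0],"jaw":0.4},{"slide":[0,0,2],"twist":[0,0,0],"jaw":0.4},{"slide":[0,0,0],"twist":[0,0,0],"jaw":0.4},{"slide":[0,0,0],"twist":[0,0,0],"jaw":0.4}]'
python3 -m inch '[{"slide":[0,0,2],"twist":[0,0,0],"jaw":0.4},{"slide":[0,0,0],"twist":[0,0,0],"jaw":0.4},{"slide":[0,0,0],"twist":[0,0,0],"jaw":0.4}]'
```

```text
time_s: 3.2
ee_pos: [0.4428, 0.004, 0.0751]
tcp_rot: [-180.0, -0.0, 172.3]
wrist_force: [0.8, -0.1, -0.3]
finger_gap: 0.701
time_s: 3.5
ee_pos: [0.4429, 0.004, 0.0732]
tcp_rot: [-180.0, -0.0, 172.3]
wrist_force: [-0.5, 0.0, -0.3]
finger_gap: 0.706
```

```bash
for i in 1; do python3 -m inch '[{"slide":[0,0,1],"twist":[0,0,0],"jaw":0.4},{"slide":[0,0,0],"twist":[0,0,0],"jaw":0.4},{"slide":[0,0,0],"twist":[0,0,0],"jaw":0.4}]'; done
python3 -m inch '[{"slide":[0,0,1],"twist":[0,0,0],"jaw":0.4},{"slide":[0,0,0],"twist":[0,0,0],"jaw":0.4},{"slide":[0,0,0],"twist":[0,0,0],"jaw":0.4}]'
```

```text
time_s: 3.8
ee_pos: [0.443, 0.004, 0.0723]
tcp_rot: [-180.0, -0.0, 172.3]
wrist_force: [-0.4, 0.4, 0.1]
finger_gap: 0.699
time_s: 4.1
ee_pos: [0.443, 0.004, 0.0713]
tcp_rot: [180.0, -0.0, 172.3]
wrist_force: [1.0, 0.3, -0.1]
finger_gap: 0.702
```

```bash
python3 -m inch '[{"slide":[0,0,1],"twist":[0,0,0],"jaw":0.4},{"slide":[0,0,0],"twist":[0,0,0],"jaw":0.4},{"slide":[0,0,0],"twist":[0,0,0],"jaw":0.4}]'
python3 -m inch '[{"slide":[0,0,1],"twist":[0,0,0],"jaw":0.4},{"slide":[0,0,0],"twist":[0,0,0],"jaw":0.4},{"slide":[0,0,0],"twist":[0,0,0],"jaw":0.4}]'
```

```text
time_s: 4.4
ee_pos: [0.443, 0.004, 0.0703]
tcp_rot: [-180.0, -0.0, 172.3]
wrist_force: [-0.9, -0.1, -0.2]
finger_gap: 0.7
time_s: 4.7
ee_pos: [0.443, 0.004, 0.0693]
tcp_rot: [-180.0, -0.0, 172.3]
wrist_force: [-0.5, -0.3, 0.2]
finger_gap: 0.699
```

```bash
python3 -m inch '[{"slide":[0,0,1],"twist":[0,0,0],"jaw":0.4},{"slide":[0,0,0],"twist":[0,0,0],"jaw":0.4},{"slide":[0,0,0],"twist":[0,0,0],"jaw":0.4}]'
python3 -m inch '[{"slide":[0,0,1],"twist":[0,0,0],"jaw":0.4},{"slide":[0,0,0],"twist":[0,0,0],"jaw":0.4},{"slide":[0,0,0],"twist":[0,0,0],"jaw":0.4}]'
```

```text
time_s: 5.0
ee_pos: [0.4432, 0.004, 0.069]
tcp_rot: [-180.0, 0.0, 172.3]
wrist_force: [-2.3, 0.1, 5.6]
finger_gap: 0.697
time_s: 5.3
ee_pos: [0.4432, 0.004, 0.069]
tcp_rot: [-180.0, 0.0, 172.3]
wrist_force: [-4.5, -0.1, 9.8]
finger_gap: 0.7
```

The bed is at TCP z = 0.069. I'll raise it so the tips ride about 1.5 mm above the bed, then push toward the fence (tool −x).

```bash
python3 -m inch '[{"slide":[0,0,-3.5],"twist":[0,0,0],"jaw":0.4},{"slide":[-6,0,0],"twist":[0,0,0],"jaw":0.4},{"slide":[-8,0,0],"twist":[0,0,0],"jaw":0.4},{"slide":[-8,0,0],"twist":[0,0,0],"jaw":0.4},{"slide":[-6,0,0],"twist":[0,0,0],"jaw":0.4},{"slide":[-5,0,0],"twist":[0,0,0],"jaw":0.4},{"slide":[-5,0,0],"twist":[0,0,0],"jaw":0.4},{"slide":[-5,0,0],"twist":[0,0,0],"jaw":0.4}]'
python3 -m inch '[{"slide":[-4,0,0],"twist":[0,0,0],"jaw":0.4},{"slide":[-4,0,0],"twist":[0,0,0],"jaw":0.4},{"slide":[-3,0,0],"twist":[0,0,0],"jaw":0.4},{"slide":[0,0,0],"twist":[0,0,0],"jaw":0.4},{"slide":[0,0,0],"twist":[0,0,0],"jaw":0.4}]'
python3 -m inch '[{"slide":[-2,0,0],"twist":[0,0,0],"jaw":0.4},{"slide":[-2,0,0],"twist":[0,0,0],"jaw":0.4},{"slide":[0,0,0],"twist":[0,0,0],"jaw":0.4},{"slide":[0,0,0],"twist":[0,0,0],"jaw":0.4}]'
```

```text
time_s: 6.1
ee_pos: [0.4858, -0.0018, 0.0706]
tcp_rot: [180.0, -0.0, 172.3]
wrist_force: [-0.3, -0.1, -0.7]
finger_gap: 0.701
time_s: 6.6
ee_pos: [0.4967, -0.0032, 0.0709]
tcp_rot: [180.0, 0.0, 172.3]
wrist_force: [0.4, -0.0, -0.2]
finger_gap: 0.701
time_s: 7.0
ee_pos: [0.5006, -0.0038, 0.0708]
tcp_rot: [-180.0, 0.0, 172.3]
wrist_force: [-0.2, 0.0, -0.1]
finger_gap: 0.697
```

```bash
python3 -m inch '[{"slide":[-2,0,0],"twist":[0,0,0],"jaw":0.4},{"slide":[-2,0,0],"twist":[0,0,0],"jaw":0.4},{"slide":[0,0,0],"twist":[0,0,0],"jaw":0.4},{"slide":[0,0,0],"twist":[0,0,0],"jaw":0.4}]'
python3 -m inch '[{"slide":[-2,0,0],"twist":[0,0,0],"jaw":0.4},{"slide":[0,0,0],"twist":[0,0,0],"jaw":0.4},{"slide":[0,0,0],"twist":[0,0,0],"jaw":0.4}]'
python3 - <<'E'
from h import *
import cv2
cv2.imwrite("pics/s2.png",cv2.resize(bot.get_image("side")[150:290,230:430,::-1],None,fx=4,fy=4,interpolation=cv2.INTER_CUBIC))
E
```

```text
time_s: 7.4
ee_pos: [0.5047, -0.0044, 0.0709]
tcp_rot: [180.0, 0.0, 172.3]
wrist_force: [0.1, -0.2, -0.5]
finger_gap: 0.7
time_s: 7.7
ee_pos: [0.5066, -0.0046, 0.0708]
tcp_rot: [-180.0, 0.0, 172.3]
wrist_force: [-0.5, 0.2, -0.4]
finger_gap: 0.701
```

View pics/s2.png

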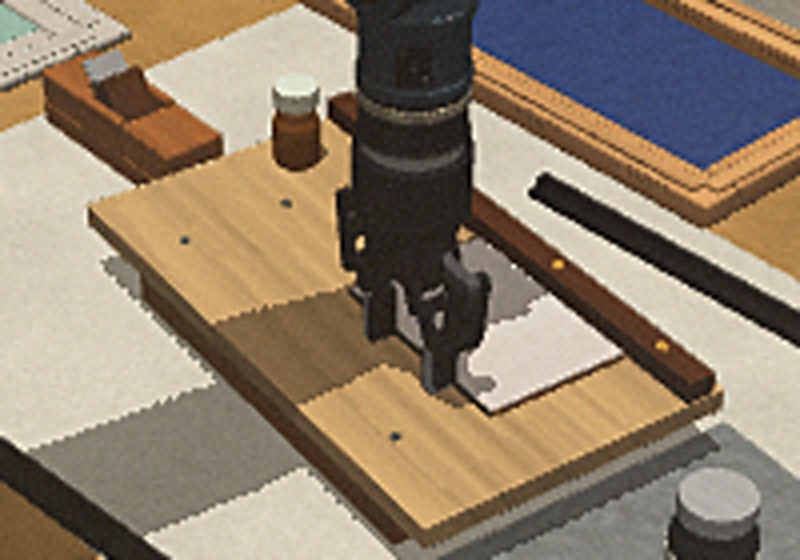

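The panel slid flat without turning. Its far-right corner at (622,355) is now close to the fence foot. I'll continue to contact.

```bash
python3 -m inch '[{"slide":[-1.5,0,0],"twist":[0,0,0],"jaw":0.4},{"slide":[-1.5,0,0],"twist":[0,0,0],"jaw":0.4},{"slide":[0,0,0],"twist":[0,0,0],"jaw":0.4},{"slide":[0,0,0],"twist":[0,0,0],"jaw":0.4}]'
python3 -m inch '[{"slide":[-1,0,0],"twist":[0,0,0],"jaw":0.4},{"slide":[-1,0,0],"twist":[0,0,0],"jaw":0.4},{"slide":[0,0,0],"twist":[0,0,0],"jaw":0.4},{"slide":[0,0,0],"twist":[0,0,0],"jaw":0.4}]'
```

```text
time_s: 8.15
ee_pos: [0.5089, -0.005, 0.0706]
tcp_rot: [-180.0, -0.1, 172.3]
wrist_force: [-1.7, 1.2, 1.0]
finger_gap: 0.699
time_s: 8.55
ee_pos: [0.5091, -0.005, 0.0705]
tcp_rot: [-180.0, -0.3, 172.3]
wrist_force: [-6.0, 0.5, 4.1]
finger_gap: 0.698
```

The panel is seated on the fence: the tool stalled at 6 N with both fingers bearing. Next I back off, lift, go over the left end, and turn 90°.

```bash
python3 -m inch '[{"slide":[10,0,0],"twist":[0,0,0],"jaw":0.4},{"slide":[12,0,0],"twist":[0,0,0],"jaw":0.4},{"slide":[0,0,-35],"twist":[0,0,0],"jaw":0.4},{"slide":[0,0,-45],"twist":[0,0,0],"jaw":0.4},{"slide":[-26,40,0],"twist":[0,0,0],"jaw":0.4},{"slide":[-26,40,0],"twist":[0,0,0],"jaw":0.4},{"slide":[-26,41,0],"twist":[0,0,0],"jaw":0.4},{"slide":[0,0,0],"twist":[0,0,0.1428],"jaw":0.4}]'
python3 -m inch '[{"slide":[0,0,0],"twist":[0,0,0.1428],"jaw":0.4},{"slide":[0,0,0],"twist":[0,0,0.1428],"jaw":0.4},{"slide":[0,0,0],"twist":[0,0,0.1428],"jaw":0.4},{"slide":[0,0,0],"twist":[0,0,0.1428],"jaw":0.4},{"slide":[0,0,0],"twist":[0,0,0.1428],"jaw":0.4}]'
python3 -m inch '[{"slide":[0,0,0],"twist":[0,0,0.1428],"jaw":0.4},{"slide":[0,0,0],"twist":[0,0,0.1428],"jaw":0.4},{"slide":[0,0,0],"twist":[0,0,0.1428],"jaw":0.4},{"slide":[0,0,0],"twist":[0,0,0.1428],"jaw":0.4},{"slide":[0,0,0],"twist":[0,0,0.1428],"jaw":0.4},{"slide":[0,0,0],"twist":[0,0,0],"jaw":0.4},{"slide":[0,0,0],"twist":[0,0,0],"jaw":0.4}]'
python3 - <<'E'
from h import *
import cv2,pickle
c=bot.get_calibration("wrist");pickle.dump(c,open("w2.pkl","wb"))
cv2.imwrite("pics/w2.png",bot.get_image("wrist")[:,:,::-1])
E
```

```text
time_s: 9.35
ee_pos: [0.5863, 0.1114, 0.1489]
tcp_rot: [179.8, 0.1, 164.2]
wrist_force: [-0.6, -0.6, -0.0]
finger_gap: 0.701
time_s: 9.85
ee_pos: [0.5838, 0.1073, 0.151]
tcp_rot: [179.9, 0.0, 122.9]
wrist_force: [0.9, -0.2, -0.9]
finger_gap: 0.698
time_s: 10.55
ee_pos: [0.5835, 0.1072, 0.151]
tcp_rot: [179.9, -0.0, 82.4]
wrist_force: [-0.2, -0.9, -0.5]
finger_gap: 0.7
```

View pics/w2.png

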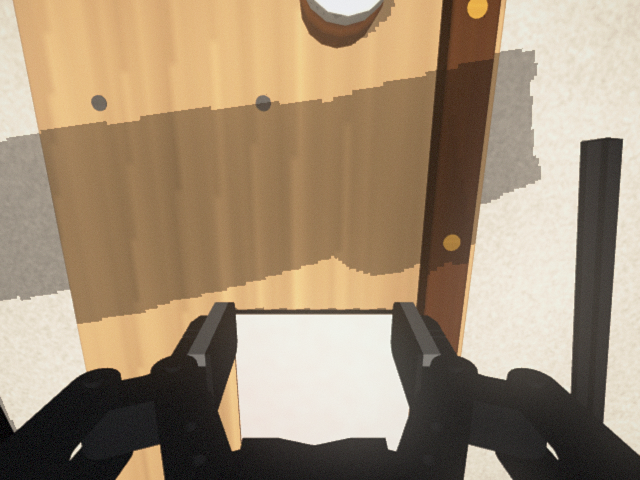

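Wrist view: the panel's left end lies along row ~310 and is level in the image. Its near side shows at column ~238, and it butts against the fence foot at column ~418. The fingers straddle its end.

```bash
python3 - <<'E'
from h import *
import pickle
c=pickle.load(open("w2.pkl","rb"));th=np.radians(-7.8);R=np.array([[np.cos(th),-np.sin(th)],[np.sin(th),np.cos(th)]]);tb=np.array([.550,.066])
B=lambda u,v,z:(R.T@(pt("wrist",(u,v),z,c)[:2]-tb)).round(4)
print("end",B(250,312,.065),B(385,312,.065),"near side",B(237,320,.065),B(240,400,.065),"fence",B(418,300,.06),B(440,60,.06))
print("tcp",R.T@(np.array([.5835,.1072])-tb), "varnish",B(342,44,.06))
E
```

```text
end [-0.0095  0.0119] [0.0706 0.0122] near side [-0.0175  0.0066] [-0.0186 -0.0506] fence [0.0909 0.0177] [0.091  0.1502]
tcp [0.02759857 0.04536528] varnish [0.0416 0.1572]
```

```bash
python3 -m inch '[{"slide":[0,0,40],"twist":[0,0,0],"jaw":0.4},{"slide":[0,0,30],"twist":[0,0,0],"jaw":0.4},{"slide":[0,0,10],"twist":[0,0,0],"jaw":0.4},{"slide":[0,0,0],"twist":[0,0,0],"jaw":0.4}]'
python3 -m inch '[{"slide":[-6,0,0],"twist":[0,0,0],"jaw":0.4},{"slide":[-6,0,0],"twist":[0,0,0],"jaw":0.4},{"slide":[-5,0,0],"twist":[0,0,0],"jaw":0.4},{"slide":[-4,0,0],"twist":[0,0,0],"jaw":0.4},{"slide":[-4,0,0],"twist":[0,0,0],"jaw":0.4},{"slide":[-5,0,0],"twist":[0,0,0],"jaw":0.4},{"slide":[-5,0,0],"twist":[0,0,0],"jaw":0.4},{"slide":[-5,0,0],"twist":[0,0,0],"jaw":0.4}]'
python3 -m inch '[{"slide":[-5,0,0],"twist":[0,0,0],"jaw":0.4},{"slide":[-5,0,0],"twist":[0,0,0],"jaw":0.4},{"slide":[-5,0,0],"twist":[0,0,0],"jaw":0.4},{"slide":[-5,0,0],"twist":[0,0,0],"jaw":0.4},{"slide":[-5,0,0],"twist":[0,0,0],"jaw":0.4},{"slide":[-5,0,0],"twist":[0,0,0],"jaw":0.4},{"slide":[-5,0,0],"twist":[0,0,0],"jaw":0.4},{"slide":[-5,0,0],"twist":[0,0,0],"jaw":0.4}]'
python3 -m inch '[{"slide":[-5,0,0],"twist":[0,0,0],"jaw":0.4},{"slide":[-5,0,0],"twist":[0,0,0],"jaw":0.4},{"slide":[-5,0,0],"twist":[0,0,0],"jaw":0.4},{"slide":[-5,0,0],"twist":[0,0,0],"jaw":0.4},{"slide":[-4,0,0],"twist":[0,0,0],"jaw":0.4},{"slide":[0,0,0],"twist":[0,0,0],"jaw":0.4},{"slide":[0,0,0],"twist":[0,0,0],"jaw":0.4}]'
python3 - <<'E'
from h import *
import cv2
cv2.imwrite("pics/s3.png",cv2.resize(bot.get_image("side")[190:300,300:430,::-1],None,fx=5,fy=5,interpolation=cv2.INTER_CUBIC))
E
```

```text
time_s: 11.0
ee_pos: [0.5823, 0.1071, 0.0707]
tcp_rot: [-179.9, 0.0, 82.4]
wrist_force: [-0.6, 0.6, 0.4]
finger_gap: 0.702
time_s: 11.8
ee_pos: [0.5778, 0.0672, 0.0709]
tcp_rot: [180.0, -0.0, 82.3]
wrist_force: [0.3, 1.7, 0.9]
finger_gap: 0.702
time_s: 12.6
ee_pos: [0.5723, 0.0274, 0.0708]
tcp_rot: [-180.0, -0.0, 82.3]
wrist_force: [0.5, 0.7, 1.2]
finger_gap: 0.702
time_s: 13.3
ee_pos: [0.569, 0.0038, 0.0707]
tcp_rot: [-180.0, 0.0, 82.3]
wrist_force: [0.3, -0.5, -0.0]
finger_gap: 0.699
```

View pics/s3.png

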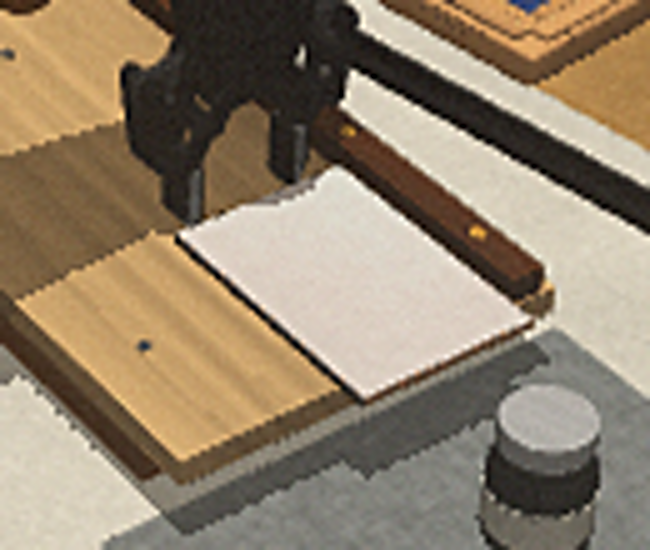

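The panel is flush along the fence and just overhanging. Its near-right corner is at (365,398) and far-right at (533,322). The board's right edge runs from (182,462) to (552,288).

```bash
python3 - <<'E'
from h import *
S=lambda u,v,z:pt("side",(u/5+300-.4,v/5+190-.4),z)[:2]
a,b=S(182,462,.06),S(552,288,.06);p,q=S(365,398,.065),S(533,322,.065)
print("board end len",np.linalg.norm(b-a),"yaw",np.degrees(np.arctan2(*(b-a)[::-1])),"panel end",np.linalg.norm(q-p),np.degrees(np.arctan2(*(q-p)[::-1])))
n=np.array([np.sin(np.radians(-7.8)),-np.cos(np.radians(-7.8))])
for x in(p,q):print("overhang",(x-(a+b)/2)@n)
th=np.radians(-7.8);R=np.array([[np.cos(th),-np.sin(th)],[np.sin(th),np.cos(th)]])
print("tcp",R.T@(bot.read_state()['ee_pos'][:2]-[.55,.066]))
E
```

```text
board end len 0.23562498960170758 yaw -7.468711744437841 panel end 0.10694514811334403 -8.684556202065497
overhang 0.01749306956890686
overhang 0.01914406789776834
tcp [ 0.0272869  -0.05888479]
```

The overhang reads 18 mm from the image and 20 mm from the tool, so I push 11 mm more.

```bash
python3 -m inch '[{"slide":[-4,0,0],"twist":[0,0,0],"jaw":0.4},{"slide":[-4,0,0],"twist":[0,0,0],"jaw":0.4},{"slide":[-3,0,0],"twist":[0,0,0],"jaw":0.4},{"slide":[0,0,0],"twist":[0,0,0],"jaw":0.4},{"slide":[0,0,0],"twist":[0,0,0],"jaw":0.4}]'
python3 -m inch '[{"slide":[8,0,0],"twist":[0,0,0],"jaw":0.4},{"slide":[14,0,0],"twist":[0,0,0],"jaw":0.4},{"slide":[0,0,-30],"twist":[0,0,0],"jaw":0.4},{"slide":[0,0,-50],"twist":[0,0,0],"jaw":0.4},{"slide":[0,0,0],"twist":[0,0,0],"jaw":0.4},{"slide":[0,0,0],"twist":[0,0,0],"jaw":0.4}]'
python3 - <<'E'
from h import *
import cv2
cv2.imwrite("pics/s4.png",cv2.resize(bot.get_image("side")[190:300,300:430,::-1],None,fx=5,fy=5,interpolation=cv2.INTER_CUBIC))
cv2.imwrite("pics/sc4.png",cv2.resize(bot.get_image("scene")[200:330,220:370,::-1],None,fx=4,fy=4,interpolation=cv2.INTER_CUBIC))
E
```

```text
time_s: 13.85
ee_pos: [0.5677, -0.0071, 0.0708]
tcp_rot: [180.0, 0.0, 82.3]
wrist_force: [-0.5, 0.6, 0.3]
finger_gap: 0.698
time_s: 14.45
ee_pos: [0.5725, 0.0161, 0.1534]
tcp_rot: [179.7, -0.0, 82.3]
wrist_force: [-0.3, -0.8, 0.4]
finger_gap: 0.707
```

View pics/s4.png

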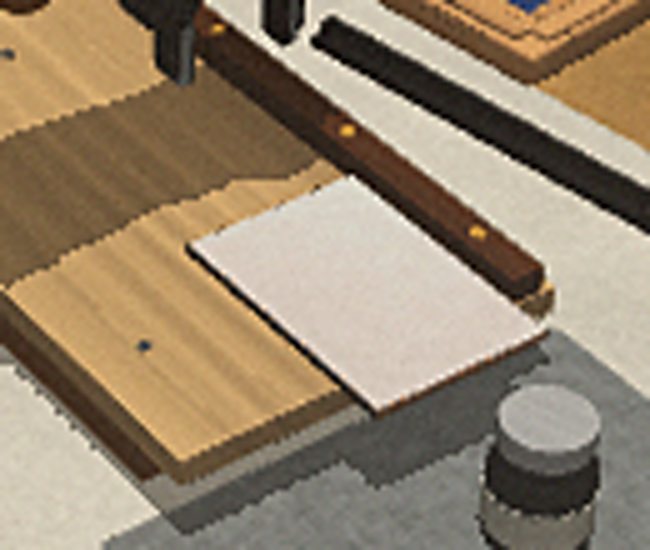

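View pics/sc4.png

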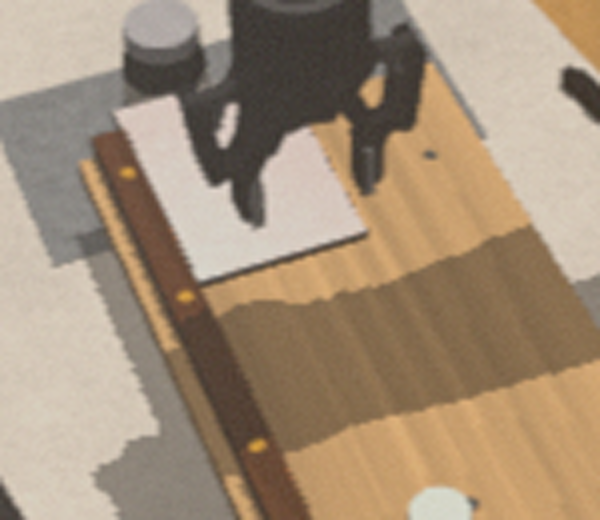

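The overhang looks right, and all three visible sides run parallel to the fence. To make sure it's seated, I'll do one gentle two-finger squaring push against the fence.

```bash
python3 - <<'E'
from h import *
S=lambda u,v,z:pt("side",(u/5+300-.4,v/5+190-.4),z)[:2]
a,b=S(182,462,.06),S(552,288,.06)
t,th,_,r=fit([(-.055,-.08),(-.055,.08),(.055,.08),(.055,-.08)],[S(377,411,.065),S(187,247,.065),S(350,178,.065),S(548,328,.065)])
n=np.array([np.sin(np.radians(-7.8)),-np.cos(np.radians(-7.8))]);print(t,th,r,"overhang",(t-(a+b)/2)@n+.08)
E
python3 -m inch '[{"slide":[-24,-26,0],"twist":[0,0,0],"jaw":0.4},{"slide":[-24,-26,0],"twist":[0,0,0],"jaw":0.4},{"slide":[-24,-26,0],"twist":[0,0,0],"jaw":0.4},{"slide":[-24,-26,0],"twist":[0,0,0],"jaw":0.4},{"slide":[0,0,0],"twist":[0,0,-0.1428],"jaw":0.4},{"slide":[0,0,0],"twist":[0,0,-0.1428],"jaw":0.4},{"slide":[0,0,0],"twist":[0,0,-0.1428],"jaw":0.4},{"slide":[0,0,0],"twist":[0,0,-0.1428],"jaw":0.4}]'
python3 -m inch '[{"slide":[0,0,0],"twist":[0,0,-0.1428],"jaw":0.4},{"slide":[0,0,0],"twist":[0,0,-0.1428],"jaw":0.4},{"slide":[0,0,0],"twist":[0,0,-0.1428],"jaw":0.4},{"slide":[0,0,0],"twist":[0,0,-0.1428],"jaw":0.4},{"slide":[0,0,0],"twist":[0,0,-0.1428],"jaw":0.4},{"slide":[0,0,0],"twist":[0,0,-0.1428],"jaw":0.4},{"slide":[0,0,0],"twist":[0,0,-0.1428],"jaw":0.4},{"slide":[0,0,0],"twist":[0,0,0],"jaw":0.4}]'
python3 -m inch '[{"slide":[0,0,0],"twist":[0,0,0],"jaw":0.4},{"slide":[0,0,0],"twist":[0,0,0],"jaw":0.4}]'
python3 - <<'E'
from h import *
th=np.radians(-7.8);R=np.array([[np.cos(th),-np.sin(th)],[np.sin(th),np.cos(th)]])
print("tcp",R.T@(bot.read_state()['ee_pos'][:2]-[.55,.066]))
E
```

```text
[ 0.55832341 -0.1014242 ] -6.9097961377987565 [1.8 0.9 2.7 1.7] overhang 0.029242562583343686
time_s: 15.35
ee_pos: [0.4534, -0.0657, 0.1488]
tcp_rot: [-179.8, -0.2, 115.3]
wrist_force: [-0.4, -0.3, 0.6]
finger_gap: 0.7
time_s: 16.15
ee_pos: [0.4536, -0.0656, 0.1489]
tcp_rot: [180.0, -0.2, 172.3]
wrist_force: [-0.2, 0.3, 0.0]
finger_gap: 0.699
time_s: 16.35
ee_pos: [0.4542, -0.0659, 0.1501]
tcp_rot: [180.0, -0.1, 172.2]
wrist_force: [0.2, -0.2, -0.2]
finger_gap: 0.699
tcp [-0.07697125 -0.14370949]
```

```bash
python3 -m inch '[{"slide":[0,0,40],"twist":[0,0,0],"jaw":0.4},{"slide":[0,0,30],"twist":[0,0,0],"jaw":0.4},{"slide":[0,0,10],"twist":[0,0,0],"jaw":0.4},{"slide":[0,0,0],"twist":[0,0,0],"jaw":0.4},{"slide":[-10,0,0],"twist":[0,0,0],"jaw":0.4},{"slide":[-10,0,0],"twist":[0,0,0],"jaw":0.4},{"slide":[-8,0,0],"twist":[0,0,0],"jaw":0.4},{"slide":[-6,0,0],"twist":[0,0,0],"jaw":0.4}]'
python3 -m inch '[{"slide":[-4,0,0],"twist":[0,0,0],"jaw":0.4},{"slide":[-3,0,0],"twist":[0,0,0],"jaw":0.4},{"slide":[-2,0,0],"twist":[0,0,0],"jaw":0.4},{"slide":[0,0,0],"twist":[0,0,0],"jaw":0.4},{"slide":[0,0,0],"twist":[0,0,0],"jaw":0.4}]'
python3 -m inch '[{"slide":[-1,0,0],"twist":[0,0,0],"jaw":0.4},{"slide":[-1,0,0],"twist":[0,0,0],"jaw":0.4},{"slide":[-1,0,0],"twist":[0,0,0],"jaw":0.4},{"slide":[0,0,0],"twist":[0,0,0],"jaw":0.4},{"slide":[0,0,0],"twist":[0,0,0],"jaw":0.4}]'
```

```text
time_s: 17.15
ee_pos: [0.4898, -0.0711, 0.0712]
tcp_rot: [-180.0, 0.1, 172.3]
wrist_force: [-0.7, 0.2, 1.1]
finger_gap: 0.7
time_s: 17.65
ee_pos: [0.4971, -0.0719, 0.0707]
tcp_rot: [180.0, -0.0, 172.3]
wrist_force: [0.1, 0.1, 0.0]
finger_gap: 0.698
time_s: 18.15
ee_pos: [0.4998, -0.0724, 0.0707]
tcp_rot: [-180.0, -0.1, 172.3]
wrist_force: [-1.5, -0.8, 1.8]
finger_gap: 0.697
```

```bash
python3 -m inch '[{"slide":[-1,0,0],"twist":[0,0,0],"jaw":0.4},{"slide":[-1,0,0],"twist":[0,0,0],"jaw":0.4},{"slide":[0,0,0],"twist":[0,0,0],"jaw":0.4},{"slide":[0,0,0],"twist":[0,0,0],"jaw":0.4}]'
python3 -m inch '[{"slide":[8,0,0],"twist":[0,0,0],"jaw":0.4},{"slide":[16,0,0],"twist":[0,0,0],"jaw":0.4},{"slide":[0,0,-30],"twist":[0,0,0],"jaw":0.4},{"slide":[0,0,-50],"twist":[0,0,0],"jaw":0.4},{"slide":[40,0,-30],"twist":[0,0,0],"jaw":0.4},{"slide":[40,0,-30],"twist":[0,0,0],"jaw":0.4},{"slide":[0,0,0],"twist":[0,0,0],"jaw":0.4},{"slide":[0,0,0],"twist":[0,0,0],"jaw":0.4}]'
python3 - <<'E'
from h import *
import cv2
a=cv2.resize(bot.get_image("side")[190:300,300:430,::-1],None,fx=3.05,fy=3.05,interpolation=cv2.INTER_CUBIC)
w=cv2.resize(bot.get_image("wrist")[:,:,::-1],(400,300))
s=cv2.resize(bot.get_image("scene")[130:430,200:500,::-1],(400,300))
a=cv2.resize(a,(396,335))
o=np.zeros((600,800,3),np.uint8);o[:335,:396]=a;o[:300,400:]=w;o[300:,400:]=s
cv2.imwrite("pics/f.png",o)
E
```

```text
time_s: 18.55
ee_pos: [0.5001, -0.0724, 0.0705]
tcp_rot: [-180.0, -0.3, 172.3]
wrist_force: [-6.7, 0.1, 4.1]
finger_gap: 0.702
time_s: 19.35
ee_pos: [0.4004, -0.059, 0.2123]
tcp_rot: [-180.0, 0.3, 172.3]
wrist_force: [0.2, -0.5, -0.1]
finger_gap: 0.703
```

View pics/f.png

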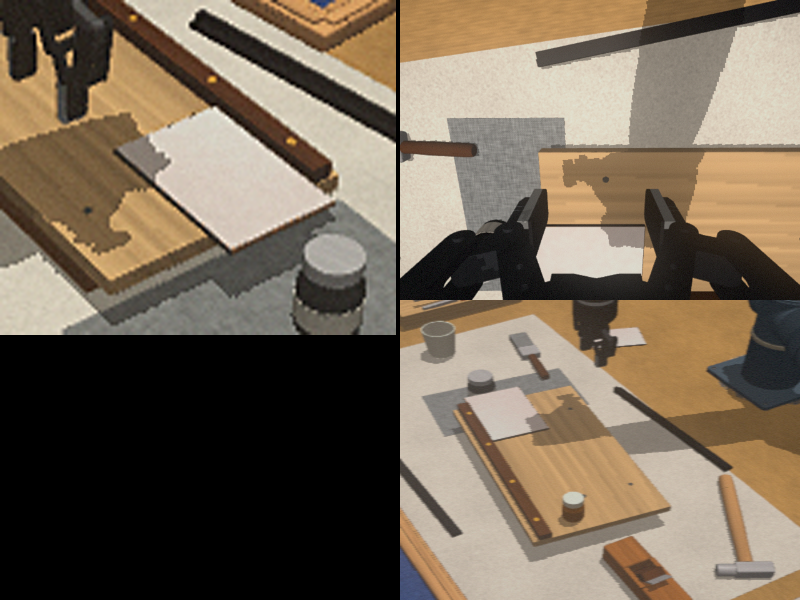

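The final picture shows the panel flush along the fence. Its near-right corner is at (232,250) in the left crop, the same spot as before the squaring push, so it still overhangs by about 29 mm. The paint jar, varnish and the rest are where they were, and the gripper is clear.

```bash
python3 -c "
from plant import bot
print(bot.finish_job())"
```

```text
the job is handed in; nothing more can be done
None
```

The panel is flat against the fence, with its bare end sticking out about 29 mm past the right-hand end of the board. I handed the job in at about 19.5 s of the 64 s allowed.

**What I did:** I pushed it with the open fingers, tips about 1.5 mm above the bed. First I pushed its near long side square to the fence, then its left end along the fence, and last I gave it one gentle squaring push. It was never lifted, and no wrist-force reading passed about 11 N.

**Last checks:**
- **Seating:** in the squaring push the tool stopped at the same distance from the fence as the first time, at about 7 N.
- **Overhang:** the side camera gave 29 mm, and the finger position gave about 31 mm. I measured this before the squaring push; afterwards the bare end's near corner was at the same place in the picture.
- **Angle:** the side-camera fit put the panel at -6.9° and the board at about -7.5 to -7.8°. That is within the camera error, and I measured it before the squaring push too, so I relied on the two-finger contact to judge it square.
- **Other things:** everything in the final pictures looks unmoved, including the paint jar and varnish, and the gripper is clear.

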